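Move the marker row to the new rack in mirrored order

TASK

The packing station is being set up for a left-handed packer: move the three markers and the torch from the old rack of coloured rests to the empty grey rack, in mirrored order, so that what lies at the left end of the old row ends up at the right end of the new row, and so on through the row. Each shall lie centred in a slot of its own across both bars, either way round, and the things behind the racks are to be left alone.

Things in the scene. Friction and masses are not known exactly. Their poses are not given: they have to be found in the camera images.
- red_marker_mid (a point): Felt marker, white with red bands and red ends, 17 mm wide and high, 141 mm long, lying level. The point is its centre, half-way up and half-way along; its y axis runs along its length, x across it, z up. Loose, starts lying on the red rest.
- black_marker_mid (a point): Felt marker, white with black bands and black ends, 17 mm wide and high, 141 mm long, lying level. The point is its centre, half-way up and half-way along; its y axis runs along its length, x across it, z up. Loose, starts lying on the black rest.
- blue_marker_mid (a point): Felt marker, white with blue bands and blue ends, 17 mm wide and high, 141 mm long, lying level. The point is its centre, half-way up and half-way along; its y axis runs along its length, x across it, z up. Loose, starts lying on the blue rest.
- black_torch_mid (a point): All-black pocket torch, round, thicker than the markers, 28 mm in diameter, 136 mm long, lying level. The point is its centre, half-way up and half-way along; its y axis runs along its length, x across it, z up. Loose, starts lying on the yellow rest.
- red_rest: Fixed red rest of the old rack, under the red marker at the start; 112 mm along x, 69 mm along y. Origin: centre of its underside, on the old board. Two bars (12 mm thick, x = -45 and +45 mm, tops at z = 22 mm) carry the thing between 8 mm ridges 35 mm apart; between the bars is only a 4 mm base plate, so fingers fit down beside the thing there.
- black_rest: Fixed black rest of the old rack, under the black marker at the start; 112 mm along x, 69 mm along y. Origin: centre of its underside, on the old board. Two bars (12 mm thick, x = -45 and +45 mm, tops at z = 22 mm) carry the thing between 8 mm ridges 35 mm apart; between the bars is only a 4 mm base plate, so fingers fit down beside the thing there.
- blue_rest: Fixed blue rest of the old rack, under the blue marker at the start; 112 mm along x, 69 mm along y. Origin: centre of its underside, on the old board. Two bars (12 mm thick, x = -45 and +45 mm, tops at z = 22 mm) carry the thing between 8 mm ridges 35 mm apart; between the bars is only a 4 mm base plate, so fingers fit down beside the thing there.
- torch_rest: Fixed yellow rest of the old rack, under the black torch at the start; 112 mm along x, 69 mm along y. Origin: centre of its underside, on the old board. Two bars (12 mm thick, x = -45 and +45 mm, tops at z = 22 mm) carry the thing between 8 mm ridges 35 mm apart; between the bars is only a 4 mm base plate, so fingers fit down beside the thing there.
- old_board: The old rack's plywood board, fixed, 140 x 300 x 6 mm, turned at most 0.25 rad; origin at the centre of its underside, on the bench; +y is its left end seen from the robot. The four coloured rests stand on it in a row, at x = 0, y = +108, +36, -36, -108 mm in any order, turned as the board is.
- new_rack: Fixed grey rack, empty, 140 x 312 mm, turned at most 0.25 rad. Origin: centre of its underside, on the bench; +y is its left end seen from the robot. Slot centres x = 0, y = +108, +36, -36, -108 mm; things lie along x on two bars (12 mm thick, x = -45 and +45 mm, flat tops at z = 28 mm, 6 mm base plate between). Roof-shaped ridges on the bars, 18 mm high, 45 degrees, leave 36 mm flat a slot.
- blue_stapler_mid (a point): Blue stapler, 134 x 36 x 48 mm, loose bystander behind the racks; the point is its centre. To be left alone.
- yellow_note_block_mid (a point): Yellow note block, 76 x 76 x 30 mm, loose bystander behind the racks; the point is its centre. To be left alone.
- cream_tape_roll_mid (a point): Roll of cream tape lying flat, 100 mm across, 50 mm high, loose bystander behind the racks; the point is its centre. To be left alone.
Not all that is in view belongs to the job. What is shaped like the part that bears black_marker_mid but green or turquoise is not meant.

How it is judged:
By the outcome, as a careful person would: the job done as asked, in the order asked, and still so for the second after the job is handed in, with the robot touching nothing.
It also fails if it takes over 102 s, if anything falls off the work surface, if the arm or the gripper's body presses on something with over 40 N, if the wrist force passes 120 N, or if a joint passes its speed limit or range.

ROBOT

A 6-joint arm with a two-finger parallel gripper is mounted at the origin on a cart in front of the work surface, level with it; the furniture and walls round the work are solid. World frame = base frame: x ahead of the robot, y to its left, z up, the work surface at z = 0. Lengths are in m, angles in rad, forces in N, time in s.
With the tool pointing down it reaches from about 0.3 to 0.775 m from the base axis. Payload 14.6 kg.
Tool frame: the origin (TCP) lies midway between the tips of the shut fingers; the grasp point (between the pads) lies 19 mm behind it; z points along the fingers, y is the line along which they close (so a half turn about z gives the same grasp; the last joint's range is limited). The gripper opens to 94 mm and grips with 3 to 60 N. Pads are 16 mm wide; open, the fingers measure 119 mm over their backs; the gripper's body (75 mm by 177 mm) begins 78 mm behind the grasp point.
Start: joints at [1.253, 0.3, 1.521, -0, 1.321, -0.067], TCP at [0.136, 0.533, 0.205] pointing down, gripper open.
Joint ranges: [-3.03, 3.03], [-0.79, 2.21], [0.23, 2.52], [-1.04, 4.18], [0, 3.07], [-2.55, 2.55]. Speed limits (rad/s): [2.22, 2.22, 2.57, 3.14, 3.14, 3.14].

INTERFACE

Orientations are given as [roll, pitch, yaw] about the fixed x, y, z axes, in that order (R = Rz(yaw) Ry(pitch) Rx(roll)).
In Python, from station import ctrl gives the robot as it stands. The module is installed in compiled form; this text tells all that it offers.
- The arm moves only by the tool servo_tool, never from a script. Its argument "plan" is a list of rows, each a list of 7 numbers: the opening in per cent of the stroke, from 0 (shut) to 100 (fully open), then the shift along the tool's x, y, z in m, then the turn, a rotation vector about the tool's x, y, z in rad. A call has exactly 8 rows; each row shifts and turns the commanded pose from where the row before left it, along the tool's axes as they then stand; what a row does not reach is not made up. A row lasts 1/8 s, in which the tool goes at most 62.5 mm and 10.7 degrees, less where a joint would pass 70% of its speed; a pose out of reach is approached as far as the arm can. A call with a gripper value outside its range is refused whole. The fingers move at their own pace and stop on an object; "force" is the grip in N (left out, the last holds). Time passes only in rows, so rows that do not move let the fingers close, or fill a call up. It gives the time, the measured TCP pose, the force, the opening and the grip force at its end, in the units of the state.
- ctrl.get_obs(): the state, without advancing time (a new reading comes with each control period).
- ctrl.camera(name): name is "side" or "top" or "wrist"; returns a dict with "pixels" (400x640x3 uint8, red, green, blue), "z_map" (400x640 float32, m along the optical axis (not along the pixel's ray), 0 where there is no reading), "mtx" (3x3 intrinsics, pixels), "dist" ([k1, k2, p1, p2, k3] as OpenCV has them; the pictures are not rectified), "pose" (4x4, takes a point from camera to world coordinates). Camera axes: x right, y up, looking along -z (the intrinsics and any distortion apply to the point x, -y, -z); pixel columns grow to the right and rows downward; lengths in m; the calibration is good to about 2 mm. A picture is of the moment at which its call begins.
- ctrl.hand_in(): hands the job in; it is judged then, once.
The state is a dict: "time_s": time; "qpos": joint angles; "joint_vel": joint speeds; "tau": joint torques, N m; "ee_pos": TCP position; "eef_rot": TCP orientation; "force": force on the tool from outside, world axes, zero at the start; "moment": the same for the moment, N m; "grip_width": finger opening in m; "grip_force": force on a finger pad.
Only numpy, scipy, OpenCV 4.12 (cv2) and the standard library are available. Lean on these libraries where they do the work, as an engineer would, in place of code of your own. Each camera call takes 0.05 s, during which the arm holds its last target. There are 200 camera calls.

## Working session

There is one attempt and no reset: what is moved stays moved. The work goes in short steps, Python scripts to look and compute and a tool call to move; the robot and the scene stay as the last step left them, time stands still between calls to the robot, and variables do not carry over. Pictures are saved under pics/ and viewed, at most 14 in all, crops included, and the job is handed in when it is done.

Besides the shell and the picture viewer there is one more tool, called as a command line: name --pt "numbers of a row" for each row, then --argument value for the rest. servo_tool: Moves the arm, as the interface text tells. Its arguments: {"type":"object","properties":{"plan":{"type":"array","items":{"type":"array","items":{"type":"number"}}},"force":{"type":"number"}},"required":["plan"]}

```bash
mkdir -p pics; ls; cat > h.py <<'E'
import numpy as np, cv2
from station import ctrl
def snap(n,f):
    c=ctrl.camera(n); cv2.imwrite('pics/'+f+'.png',c['pixels'][:,:,::-1]); np.savez('pics/'+f+'.npz',**c); return c
def world(c,uv,z=None):
    """pixels -> world; depth from z_map, or intersection with height z"""
    uv=np.array(uv,float).reshape(-1,2)
    n=cv2.undistortPoints(uv[:,None],c['mtx'],c['dist'])[:,0]
    d=np.c_[n[:,0],-n[:,1],-np.ones(len(n))]
    R,t=c['pose'][:3,:3],c['pose'][:3,3]
    if z is None:
        dep=np.array([c['z_map'][int(round(v)),int(round(u))] for u,v in uv]); return (d*dep[:,None])@R.T+t
    w=d@R.T; return t+w*((z-t[2])/w[:,2])[:,None]
E
python3 - <<'E'
from h import *
c=snap('top','top1'); print(c['pose'],c['mtx'],c['dist'])
c=snap('side','side1'); print(c['pose'])
print(ctrl.get_obs())
E
```

```text
pics
[[ 0.13364021  0.96635931 -0.21974981  0.20821929]
 [-0.99101491  0.12909118 -0.03499877 -0.07387734]
 [-0.00545362  0.22245258  0.97492826  1.49554795]
 [ 0.          0.          0.          1.        ]] [[433.74246205   0.         323.70158838]
 [  0.         433.74246205 197.34149567]
 [  0.           0.           1.        ]] [-0.09012214  0.          0.          0.          0.        ]
[[ 0.92066818  0.25183757 -0.29824142  0.17323765]
 [-0.3899789   0.56028936 -0.73074776 -0.96160048]
 [-0.01692825  0.78908407  0.61405192  0.86348471]
 [ 0.          0.          0.          1.        ]]
{'time_s': 0.1, 'qpos': array([ 1.25336400e+00,  3.00428573e-01,  1.52151501e+00, -1.55922812e-06,
        1.32069753e+00, -6.65815952e-02]), 'joint_vel': array([ 0.00018288, -0.00110638, -0.00194416, -0.00014961, -0.00283213,
       -0.00051608]), 'tau': array([ 7.44004956e-05, -5.32637823e+01, -3.53288090e+01,  7.09232851e-02,
        2.34537944e-02, -5.73966099e-05]), 'ee_pos': array([0.1364457 , 0.53256471, 0.20493761]), 'eef_rot': array([-3.14054642e+00, -6.82494408e-05,  2.89074227e+00]), 'force': array([ 0.0275253 ,  0.04881808, -0.50400145]), 'moment': array([-0.02367908,  0.01491947, -0.0274189 ]), 'grip_force': 0.0, 'grip_width': 0.0939641870758808}
```

View pics/top1.png

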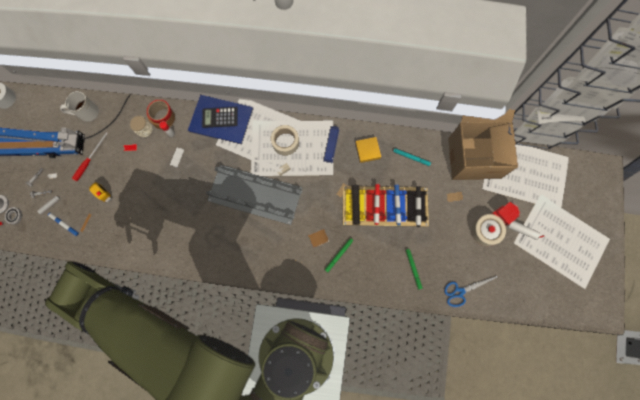

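View pics/side1.png

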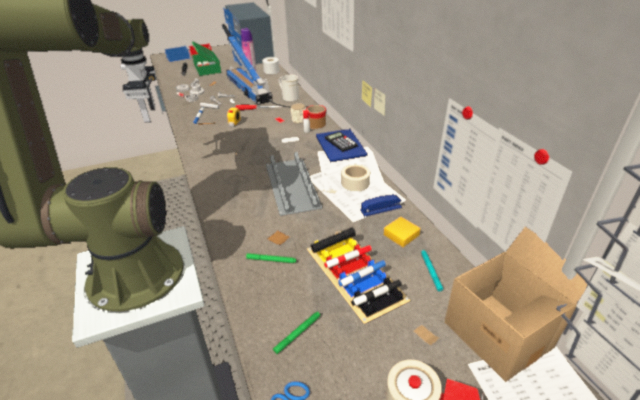

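The old row runs, left to right, torch, red, blue, black (columns about 355 to 420, row 205). The grey rack is at about (253,192). The new row, from the left, is therefore black, blue, red, torch.

```bash
python3 - <<'E'
from h import *
im=cv2.imread('pics/top1.png')
a=cv2.resize(im[175:235,335:437],None,fx=6,fy=6,interpolation=cv2.INTER_CUBIC)
b=cv2.resize(im[155:225,200:305],None,fx=6,fy=6,interpolation=cv2.INTER_CUBIC)[:, :630]
o=np.zeros((a.shape[0]//1,800,3),np.uint8)
cv2.imwrite('pics/cropA.png',a); cv2.imwrite('pics/cropB.png',b)
E
```

```text
(no output)
```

View pics/cropA.png

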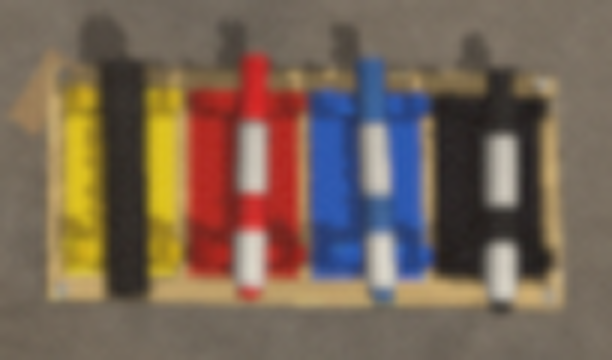

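View pics/cropB.png

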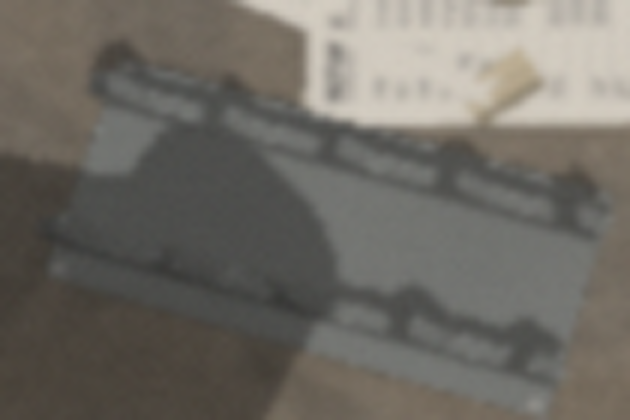

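```bash
python3 - <<'E'
from h import *
np.set_printoptions(precision=4,suppress=True)
c=np.load('pics/top1.npz')
def P(l,o,z): return world(c,(np.array(l,float)+.5)/6-.5+o,z)
A=P([(57,70),(555,78),(562,302),(50,300)],(335,175),.006);print(A[:,:2],A.mean(0))
B=P([(50,280),(548,412),(612,205)],(200,155),.006);print(B[:,:2],(B[0]+B[2])/2, np.linalg.norm(B[1]-B[0]),np.linalg.norm(B[2]-B[1]), np.arctan2(*(B[0]-B[1])[[1,0]])-np.pi/2)
for n,a,b,z in [('torch',(122,62),(127,296),.042),('red',(257,57),(250,297),.0365),('blue',(371,60),(382,300),.0365),('black',(497,70),(500,305),.0365)]:
    m=P([a,b],(335,175),z); d=m[0]-m[1]; print(n,m.mean(0),np.arctan2(d[1],d[0]),np.linalg.norm(d))
d=A[0]-A[1]; print(np.arctan2(d[1],d[0])-np.pi/2)
E
```

```text
[[ 0.5935 -0.0866]
 [ 0.6279 -0.3799]
 [ 0.4945 -0.3949]
 [ 0.4566 -0.0995]] [ 0.5431 -0.2402  0.006 ]
[[0.4756 0.3844]
 [0.4372 0.0803]
 [0.5645 0.0614]] [0.52   0.2229 0.006 ] 0.30648119460209317 0.12868931240114723 -0.12540500394243415
torch [ 0.5262 -0.1323  0.042 ] 0.13894620021149398 0.13654556032710902
red [ 0.5384 -0.2059  0.0365] 0.07856572131644284 0.1409139835579281
blue [ 0.546  -0.2762  0.0365] 0.1417603335908702 0.14078237801148707
black [ 0.5509 -0.3464  0.0365] 0.09906311605482442 0.1379332812010981
0.11677611215394301
```

Both racks are measured well enough to start. I'll fly over the grey rack and check it with the wrist camera.

servo_tool --pt "100 -0.05 -0.0235 -0.0155 0 0 0" --pt "100 -0.05 -0.0235 -0.0155 0 0 0" --pt "100 -0.05 -0.0235 -0.0155 0 0 0" --pt "100 -0.05 -0.0235 -0.0155 0 0 0" --pt "100 -0.05 -0.0235 -0.0155 0 0 0" --pt "100 -0.05 -0.0235 -0.0155 0 0 0" --pt "100 -0.05 -0.0235 -0.0155 0 0 0" --pt "45 -0.05 -0.0235 -0.0155 0 0 -0.126" --force 20

```text
time_s: 1.1
ee_pos: [0.4784, 0.25, 0.3298]
eef_rot: [-3.141, -0.0, 3.019]
force: [0.5, 0.9, -0.4]
grip_width: 0.0873
grip_force: 0.0
```

```bash
python3 - <<'E'
from h import *
c=snap('wrist','w1'); print(c['pose'].round(3),c['mtx'].round(1),c['dist']); o=ctrl.get_obs(); print(o['time_s'],o['ee_pos'],o['eef_rot'],o['qpos'])
E
```

```text
[[ 0.121 -0.961 -0.248  0.406]
 [ 0.993  0.117  0.031  0.257]
 [-0.    -0.249  0.968  0.509]
 [ 0.     0.     0.     1.   ]] [[280.2   0.  315. ]
 [  0.  280.2 201.3]
 [  0.    0.    1. ]] [-0.04958508  0.          0.          0.          0.        ]
1.15 [0.48230686 0.24639828 0.33109383] [-3.14114546e+00  2.07744531e-03  3.02630375e+00] [ 4.05392283e-01  2.18265868e-01  1.33624552e+00 -1.42155803e-03
  1.58550157e+00 -1.05013670e+00]
```

View pics/w1.png

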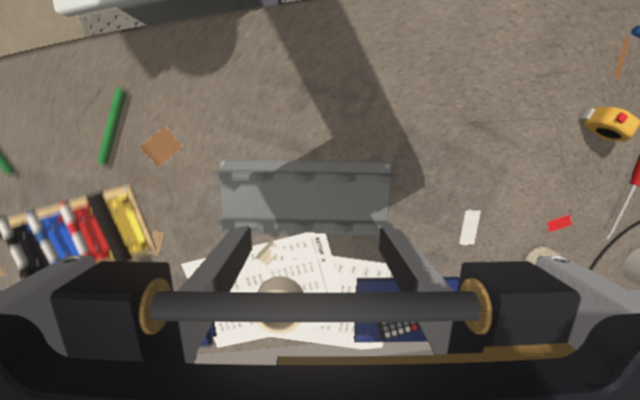

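The grey rack spans columns 220–392 and rows 160–230, with all four slots empty. I'll enlarge it for an exact pose.

```bash
python3 - <<'E'
from h import *
c=snap('wrist','w2'); im=cv2.imread('pics/w2.png')
a=cv2.resize(im[145:240,210:400],None,fx=4,fy=4,interpolation=cv2.INTER_CUBIC)
cv2.imwrite('pics/cropC.png',cv2.convertScaleAbs(a,alpha=1.5))
E
```

```text
(no output)
```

View pics/cropC.png

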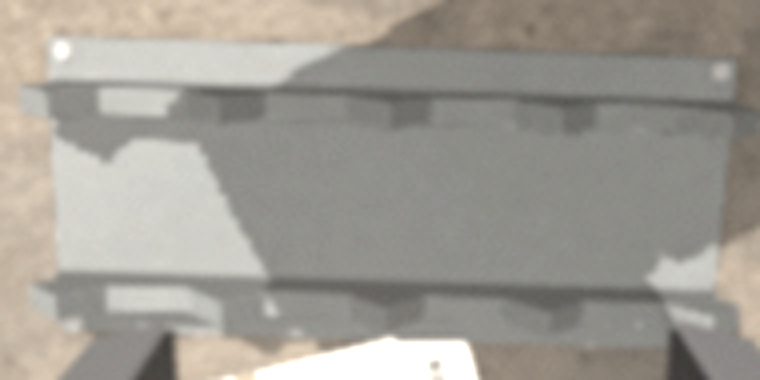

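```bash
cat > rack.py <<'E'
from h import *
np.set_printoptions(precision=4,suppress=True)
c=np.load('pics/w2.npz')
def P(l,z): return world(c,(np.array(l,float)+.5)/4-.5+np.array((210,145)),z)
K=P([(52,38),(737,60)],.006); d=K[1]-K[0]; th=np.arctan2(d[1],d[0])-np.pi/2
x=np.array([np.cos(th),np.sin(th),0]);y=np.array([-x[1],x[0],0])
print(K,np.linalg.norm(d),th); O=K.mean(0)+.07*x; print('O',O)
for n,l,z in [('front bar front edge',[(130,89),(660,101)],.028),('back bar front edge',[(130,284),(640,292)],.028),('plate sides',[(58,240),(725,180)],.006)]:
    q=P(l,z)-O; print(n,q@x,q@y)
# depth check: heights in rack frame
v,u=np.mgrid[150:232,215:395]; W=world(c,np.c_[u.ravel(),v.ravel()])-[O[0],O[1],0]
X,Y=W@x,W@y; m=(abs(Y)<.156)
for x0 in np.arange(-.08,.061,.005):
    s=m&(abs(X-x0)<.0025)
    if s.sum()>5: print(round(x0,3),np.median(W[s,2]).round(4),end='; ')
E
python3 rack.py
```

```text
[[0.4339 0.0833 0.006 ]
 [0.4788 0.3875 0.006 ]] 0.30747895438641365 -0.14652755978895105
O [0.5256 0.2252 0.006 ]
front bar front edge [-0.0512 -0.0533] [-0.1135  0.1157]
back bar front edge [0.0372 0.0335] [-0.1164  0.1141]
plate sides [ 0.0239 -0.0148] [-0.1555  0.1537]
-0.08 -0.0004; -0.075 -0.0002; -0.07 0.0041; -0.065 0.0059; -0.06 0.0058; -0.055 0.0061; -0.05 0.0272; -0.045 0.0296; -0.04 0.0292; -0.035 0.0059; -0.03 0.0058; -0.025 0.0059; -0.02 0.0058; -0.015 0.0059; -0.01 0.0058; -0.005 0.0058; 0.0 0.0058; 0.005 0.0059; 0.01 0.0059; 0.015 0.0059; 0.02 0.0058; 0.025 0.0058; 0.03 0.0059; 0.035 0.0058; 0.04 0.0241; 0.045 0.0296; 0.05 0.0288; 0.06 0.006;
```

```bash
cat > fit.py <<'E'
from h import *
from scipy.optimize import minimize
np.set_printoptions(precision=4,suppress=True)
def rackmodel(X,Y):
    h=np.where((abs(X)<.07)&(abs(Y)<.156),.006,0.)
    r=np.max([np.maximum(0,.018-abs(Y-k)) for k in (-.144,-.072,0,.072,.144)],0)
    return np.where((abs(abs(X)-.045)<.006)&(abs(Y)<.16),.028+r,h)
def restmodel(X,Y):   # coloured rests with contents not modelled: only board + rests' bars
    h=np.where((abs(X)<.07)&(abs(Y)<.15),.006,0.); return h
def cloud(c,ctr,r=.19):
    v,u=np.mgrid[0:400,0:640]; k=c['z_map'].ravel()>0
    W=world(c,np.c_[u.ravel(),v.ravel()][k]); W=W[(np.hypot(*(W[:,:2]-ctr).T)<r)&(W[:,2]<.055)&(W[:,2]>-.01)]; return W
def fit(W,model,p0):
    def cost(p):
        c,s=np.cos(p[2]),np.sin(p[2]); d=W[:,:2]-p[:2]
        return np.minimum(abs(model(d[:,0]*c+d[:,1]*s,-d[:,0]*s+d[:,1]*c)-W[:,2]),.012).mean()*1e3
    best=None
    for i in range(3):
        r=minimize(cost,p0,method='Nelder-Mead',options=dict(initial_simplex=np.array(p0)+np.array([[0,0,0],[.008,0,0],[0,.008,0],[0,0,.04]])*(1,-1,.5)[i]))
        p0=r.x
    return r.x,r.fun
if __name__=='__main__':
    for f in ('w2','w1','top1'):
        W=cloud(np.load(f'pics/{f}.npz'),(.523,.224)); print(f,len(W),fit(W,rackmodel,[.524,.224,-.135]))
E
python3 fit.py
```

```text
w2 30892 (array([ 0.5251,  0.2242, -0.1454]), np.float64(1.396781933344349))
w1 30770 (array([ 0.5252,  0.2242, -0.1449]), np.float64(1.3748165255947324))
top1 8692 (array([ 0.5252,  0.2261, -0.1501]), np.float64(3.179403813561474))
```

servo_tool --pt "45 -0.0065 -0.06 0 0 0 0" --pt "45 -0.0065 -0.06 0 0 0 0" --pt "45 -0.0065 -0.06 0 0 0 0" --pt "45 -0.0065 -0.06 0 0 0 0" --pt "45 -0.0065 -0.06 0 0 0 0" --pt "45 -0.0065 -0.06 0 0 0 0" --pt "45 -0.0065 -0.06 0 0 0 -0.1" --pt "45 0 -0.05 0 0 0 -0.14"

```text
time_s: 2.2
ee_pos: [0.4685, -0.2226, 0.329]
eef_rot: [3.141, -0.0, -3.024]
force: [0.5, 1.1, -0.2]
grip_width: 0.0422
grip_force: 0.0
```

```bash
python3 - <<'E'
from h import *
snap('wrist','x'); c=snap('wrist','w3'); o=ctrl.get_obs(); print(o['time_s'],o['ee_pos'],o['eef_rot'],o['qpos'])
E
```

```text
2.3 [ 0.46825666 -0.22409221  0.32828105] [ 3.14089112e+00 -1.75131840e-03 -3.02605533e+00] [-5.16672605e-01  1.67674439e-01  1.40230686e+00 -4.68959549e-04
  1.57343874e+00 -2.20300645e+00]
```

View pics/w3.png

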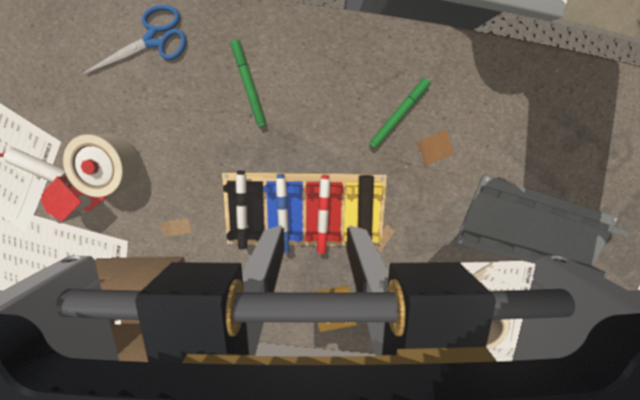

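The row is undisturbed, with black at column 241, blue 284, red 324 and torch 366, rows about 172–250. I'll fit each object from depth.

```bash
cat > items.py <<'E'
from fit import *
import sys
c=np.load(f'pics/{sys.argv[1]}.npz')
W=world(c,[(x,y) for y in range(160,265) for x in range(215,395)]); 
for n,(x,y) in dict(torch=(.526,-.132),red=(.538,-.206),blue=(.546,-.276),black=(.551,-.346)).items():
    a=.115; d=W[:,:2]-[x,y]; X=d[:,0]*np.cos(a)+d[:,1]*np.sin(a);Y=-d[:,0]*np.sin(a)+d[:,1]*np.cos(a)
    P=W[(abs(X)<.1)&(abs(Y)<.03)&(W[:,2]>.038)&(W[:,2]<.065)]
    if len(P)<20: print(n,'gone'); continue
    (cx,cy),s,_=cv2.minAreaRect((P[:,:2]*1e3).astype(np.float32)); m=P[:,:2].mean(0); w,V=np.linalg.eigh(np.cov(P[:,:2].T)); v=V[:,1]*np.sign(V[0,1])
    t=(P[:,:2]-m)@v; e=(np.percentile(t,1)+np.percentile(t,99))/2
    print(n,len(P),'ctr',m+e*v,'rect',cx,cy,s,'ang',np.arctan2(v[1],v[0]).round(3),'len',np.ptp(t).round(4),'top',np.percentile(P[:,2],90).round(4))
E
python3 items.py w3
```

```text
torch 885 ctr [ 0.5107 -0.1378] rect 514.98291015625 -135.8612518310547 (113.15257263183594, 27.732730865478516) ang 0.174 len 0.1136 top 0.055
red 730 ctr [ 0.5371 -0.2052] rect 537.5100708007812 -205.0139617919922 (141.08815002441406, 16.804840087890625) ang 0.085 len 0.1411 top 0.0452
blue 586 ctr [ 0.5441 -0.2742] rect 545.4939575195312 -275.785400390625 (140.5009765625, 16.583133697509766) ang 0.188 len 0.1406 top 0.0452
black 748 ctr [ 0.5482 -0.3471] rect 548.3381958007812 -348.3173522949219 (140.67872619628906, 17.463796615600586) ang 0.086 len 0.1406 top 0.0453
```

servo_tool --pt "45 -0.0108 -0.0225 0.038 0 0 0" --pt "45 -0.0108 -0.0225 0.038 0 0 0" --pt "45 -0.0108 -0.0225 0.038 0 0 0" --pt "45 -0.0108 -0.0225 0.038 0 0 0" --pt "45 -0.0108 -0.0225 0.038 0 0 0" --pt "45 -0.0108 -0.0225 0.038 0 0 0.025" --pt "45 0 0 0 0 0 0" --pt "45 0 0 0 0 0 0"

```text
time_s: 3.3
ee_pos: [0.5493, -0.3467, 0.1025]
eef_rot: [-3.141, 0.001, -3.051]
force: [0.6, -0.3, 0.6]
grip_width: 0.0424
grip_force: 0.0
```

```bash
cat > go.py <<'E'
# go.py x y z axis_angle : tool-frame shift from the measured pose, and turn
from h import *; import sys
t=[float(a) for a in sys.argv[1:5]]; o=ctrl.get_obs(); p=o['ee_pos']; ps=o['eef_rot'][2]; d=np.array(t[:3])-p
print('t',round(o['time_s'],2),'pose',p.round(4),o['eef_rot'].round(4),'q6',o['qpos'][5].round(3))
print('tool shift',np.round([d[0]*np.cos(ps)+d[1]*np.sin(ps), d[0]*np.sin(ps)-d[1]*np.cos(ps), -d[2]],4),'turn',round(-((t[3]+np.pi-ps+np.pi)%(2*np.pi)-np.pi),4))
E
python3 go.py .5485 -.348 .0175 .09; python3 -c "
from h import *
c=snap('wrist','w4')"
```

```text
t 3.3 pose [ 0.5493 -0.3467  0.1025] [-3.1411e+00  7.0000e-04 -3.0512e+00] q6 -2.281
tool shift [ 0.0009 -0.0012  0.085 ] turn 0.0003
```

View pics/w4.png

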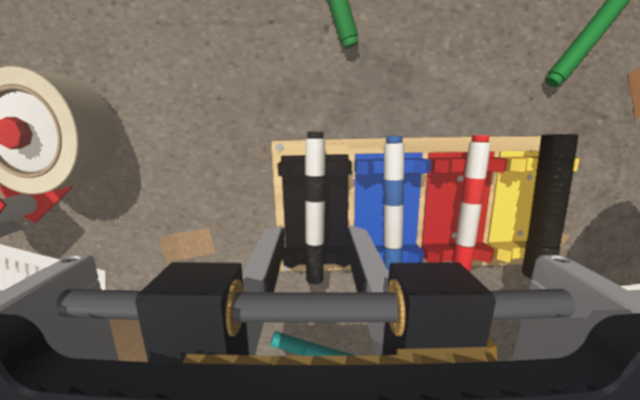

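The fingers straddle the black marker (column 315, rows 132–282), and it is well centred between them. Before going down I'll use this closer view to refine its centre.

```bash
python3 - <<'E'
from h import *
np.set_printoptions(precision=4,suppress=True)
c=np.load('pics/w4.npz')
W=world(c,[(x,y) for y in range(120,300) for x in range(290,345)])
P=W[(W[:,2]>.0385)&(W[:,2]<.048)]
print(cv2.minAreaRect((P[:,:2]*1e3).astype(np.float32)))
for n,a,b in [('black',(315,132),(315,282)),('red',(481,136),None),('torch',(559,135),None)]:
    print(n,world(c,[q for q in (a,b) if q],.036))
E
```

```text
((548.2332763671875, -348.3655700683594), (139.62973022460938, 16.417491912841797), 4.774167537689209)
black [[ 0.4788 -0.3548  0.036 ]
 [ 0.6211 -0.3418  0.036 ]]
red [[ 0.4679 -0.2108  0.036 ]]
torch [[ 0.4591 -0.1388  0.036 ]]
```

servo_tool --pt "45 0.001 -0.0015 0.025 0 0 0" --pt "45 0 0 0.025 0 0 0" --pt "45 0 0 0.025 0 0 0" --pt "45 0 0 0.01 0 0 0" --pt "45 0 0 0 0 0 0" --pt "0 0 0 0 0 0 0" --pt "0 0 0 0 0 0 0" --pt "0 0 0 0 0 0 0" --force 25

```text
time_s: 4.35
ee_pos: [0.5482, -0.3493, 0.017]
eef_rot: [-3.141, 0.001, -3.051]
force: [-0.1, 1.0, 4.0]
grip_width: 0.0172
grip_force: 25.0
```

```bash
python3 go.py .54 -.31 .13 .09; python3 - <<'E'
import numpy as np
O=np.array([.525,.2245]);a=-.146
for k,n in zip((.108,.036,-.036,-.108),('black','blue','red','torch')): print(n,(O+k*np.array([-np.sin(a),np.cos(a)])).round(4))
E
```

```text
t 4.35 pose [ 0.5482 -0.3493  0.017 ] [-3.1411e+00  6.0000e-04 -3.0514e+00] q6 -2.285
tool shift [ 0.0046  0.0399 -0.113 ] turn 0.0002
black [0.5407 0.3314]
blue [0.5302 0.2601]
red [0.5198 0.1889]
torch [0.5093 0.1176]
```

Gripped: opening 17.2 mm, 25 N. Lifting and carrying it to the left-end slot.

servo_tool --pt "0 0 0 -0.03 0 0 0" --pt "0 0 0 -0.05 0 0 0" --pt "0 0 0.02 -0.03 0 0 0" --pt "0 -0.005 0.05 0 0 0 0" --pt "0 -0.005 0.06 0 0 0 0" --pt "0 -0.005 0.06 0 0 0 0" --pt "0 -0.005 0.06 0 0 0 0" --pt "0 -0.005 0.06 0 0 0 0"

```text
time_s: 5.35
ee_pos: [0.5447, -0.0364, 0.1268]
eef_rot: [-3.141, 0.001, -3.052]
force: [1.5, -0.0, -0.3]
grip_width: 0.0172
grip_force: 25.0
```

servo_tool --pt "0 -0.005 0.06 0 0 0 0" --pt "0 -0.005 0.06 0 0 0 0" --pt "0 -0.005 0.06 0 0 0 0" --pt "0 -0.005 0.06 0 0 0 0" --pt "0 -0.005 0.06 0 0 0 0" --pt "0 -0.004 0.05 0 0 0 0.1" --pt "0 0 0.019 0 0 0 0.136" --pt "0 0 0 0 0 0 0"

```text
time_s: 6.35
ee_pos: [0.5421, 0.3329, 0.1262]
eef_rot: [-3.141, -0.0, 2.998]
force: [-0.2, -0.3, -0.4]
grip_width: 0.0168
grip_force: 25.0
```

servo_tool --pt "0 0 0 0 0 0 0" --pt "0 0 0 0 0 0 0" --pt "0 0 0 0 0 0 0" --pt "0 0 0 0 0 0 0" --pt "0 0 0 0 0 0 0" --pt "0 0 0 0 0 0 0" --pt "0 0 0 0 0 0 0" --pt "0 0 0 0 0 0 0"

```text
time_s: 7.35
ee_pos: [0.5425, 0.332, 0.1264]
eef_rot: [-3.142, 0.0, 2.996]
force: [0.5, -0.1, -0.1]
grip_width: 0.0173
grip_force: 25.0
```

```bash
python3 go.py .5407 .3314 .0175 -.146; python3 -c "
from h import *
c=snap('wrist','w5')"
```

```text
t 7.35 pose [0.5425 0.332  0.1264] [-3.1416  0.      2.9959] q6 -0.933
tool shift [ 0.0017 -0.0008  0.1089] turn 0.0003
```

View pics/w5.png

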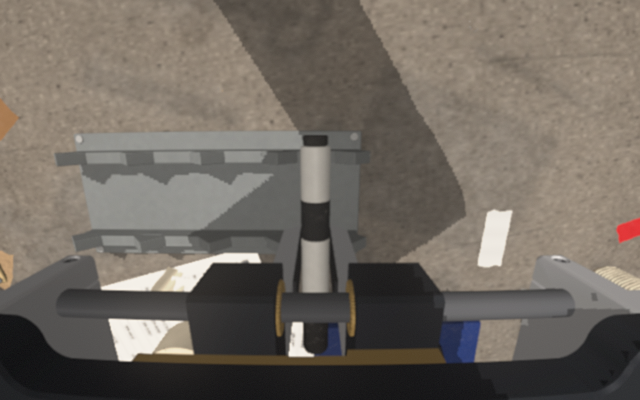

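The marker is held straight at column 315, over the left-end slot. I'll check the marker's offset in the grip and refit the rack from this closer view.

```bash
cat > held.py <<'E'
from fit import *; import sys
np.set_printoptions(precision=4,suppress=True)
c=np.load(f'pics/{sys.argv[1]}.npz'); half=float(sys.argv[2]); ps=ctrl.get_obs()['eef_rot'][2]; p=ctrl.get_obs()['ee_pos']
W=world(c,[(x,y) for y in range(100,225) for x in range(285,345)]); W=W[(W[:,2]>p[2]+.005)]-p
a=-W[:,0]*np.cos(ps)-W[:,1]*np.sin(ps) # forward axis
b=-W[:,0]*np.sin(ps)+W[:,1]*np.cos(ps)
k=a<-.04; print('centre minus TCP along', a.min()+half, 'across',(b[k].min()+b[k].max())/2,'top z',W[k,2].max())
W=cloud(c,(.525,.2245)); print(fit(W,rackmodel,[.525,.2245,-.146]))
E
python3 held.py w5 .0705
```

```text
centre minus TCP along -0.002346296617774732 across 0.001449048805316367 top z 0.1789429486400814
(array([ 0.525 ,  0.2238, -0.1448]), np.float64(1.130352792499578))
```

```bash
python3 - <<'E'
from fit import *
c=np.load('pics/w5.npz'); p=ctrl.get_obs()['ee_pos']; ps=ctrl.get_obs()['eef_rot'][2]
col=c['z_map'][125:160,316]; print(col.round(3))
im=c['pixels'][125:160,316].astype(int).sum(1); print(im)
for v in (135.5,136.5): 
  d=world(c,[(315.5,v)],p[2]+.019)[0]-p; print(v,-d[0]*np.cos(ps)-d[1]*np.sin(ps))
E
```

```text
[0.295 0.296 0.296 0.296 0.295 0.296 0.292 0.291 0.29  0.291 0.148 0.149
 0.15  0.148 0.148 0.15  0.149 0.15  0.15  0.148 0.15  0.151 0.149 0.149
 0.149 0.148 0.149 0.149 0.149 0.15  0.149 0.149 0.15  0.151 0.151]
[278 272 263 257 250 247 264 289 298 269 182 127 134 135 137 135 140 142
 142 132 165 282 418 489 510 512 512 515 510 513 514 515 517 515 512]
135.5 -0.06944944558213213
136.5 -0.06890350567164662
```

servo_tool --pt "0 0.0015 -0.001 0.03 0 0 0" --pt "0 0 0 0.03 0 0 0" --pt "0 0 0 0.025 0 0 0" --pt "0 0 0 0.015 0 0 0" --pt "0 0 0 0.008 0 0 0" --pt "0 0 0 0 0 0 0" --pt "0 0 0 0 0 0 0" --pt "0 0 0 0 0 0 0"

```text
time_s: 8.4
ee_pos: [0.5412, 0.3313, 0.0192]
eef_rot: [3.141, 0.001, 2.996]
force: [0.3, 0.5, 0.8]
grip_width: 0.0171
grip_force: 25.0
```

```bash
python3 go.py .5407 .331 .0175 -.146
```

```text
t 8.4 pose [0.5412 0.3313 0.0192] [3.1409e+00 9.0000e-04 2.9958e+00] q6 -0.933
tool shift [ 0.0004 -0.0004  0.0017] turn 0.0002
```

servo_tool --pt "0 0.0005 -0.0005 0.0015 0 0 0" --pt "0 0 0 0 0 0 0" --pt "40 0 0 0 0 0 0" --pt "40 0 0 0 0 0 0" --pt "40 0 0 0 0 0 0" --pt "40 0 0 -0.03 0 0 0" --pt "40 0 0 -0.05 0 0 0" --pt "40 0 0 -0.03 0 0 0"

```text
time_s: 9.4
ee_pos: [0.5407, 0.331, 0.1295]
eef_rot: [3.14, 0.002, 2.996]
force: [0.1, 0.5, -0.0]
grip_width: 0.0376
grip_force: 0.0
```

servo_tool --pt "40 -0.0093 -0.06 0 0 0 0" --pt "40 -0.0093 -0.06 0 0 0 0" --pt "40 -0.0093 -0.06 0 0 0 0" --pt "40 -0.0093 -0.06 0 0 0 0" --pt "40 -0.0093 -0.06 0 0 0 0" --pt "40 -0.0093 -0.06 0 0 0 0" --pt "40 -0.0093 -0.06 0 0 0 0" --pt "40 -0.0093 -0.06 0 0 0 0"

```text
time_s: 10.4
ee_pos: [0.544, -0.157, 0.1272]
eef_rot: [-3.142, 0.0, 2.996]
force: [0.7, 0.4, 0.7]
grip_width: 0.0378
grip_force: 0.0
```

servo_tool --pt "40 -0.0093 -0.06 0 0 0 0" --pt "40 -0.0093 -0.06 0 0 0 -0.12" --pt "40 0 0 0 0 0 -0.156" --pt "40 0 0 0 0 0 0" --pt "40 0 0 0 0 0 0" --pt "40 0 0 0 0 0 0" --pt "40 0 0 0 0 0 0" --pt "40 0 0 0 0 0 0"

```text
time_s: 11.4
ee_pos: [0.5452, -0.2762, 0.127]
eef_rot: [-3.142, 0.0, -3.012]
force: [-0.3, -0.5, -0.2]
grip_width: 0.0376
grip_force: 0.0
```

```bash
cat > see.py <<'E'
from fit import *; import sys   # see.py pic x y zmin zmax: footprint of the thing near x,y
c=snap('wrist',sys.argv[1]); x,y,z0,z1=map(float,sys.argv[2:6]); a=.115
v,u=np.mgrid[0:400,0:640]; k=c['z_map'].ravel()>0; W=world(c,np.c_[u.ravel(),v.ravel()][k]); d=W[:,:2]-[x,y]
X=d[:,0]*np.cos(a)+d[:,1]*np.sin(a);Y=-d[:,0]*np.sin(a)+d[:,1]*np.cos(a)
P=W[(abs(X)<.085)&(abs(Y)<.025)&(W[:,2]>z0)&(W[:,2]<z1)]
print(len(P),cv2.minAreaRect((P[:,:2]*1e3).astype(np.float32)))
E
python3 see.py w6 .5455 -.276 .0385 .048; python3 go.py .5455 -.276 .0175 .13
```

```text
2256 ((545.2909545898438, -276.2169494628906), (140.2690887451172, 16.456775665283203), 8.716681480407715)
t 11.45 pose [ 0.5452 -0.2763  0.127 ] [-3.1415  0.     -3.0115] q6 -2.23
tool shift [-0.0003  0.0002  0.1095] turn 0.0001
```

View pics/w6.png

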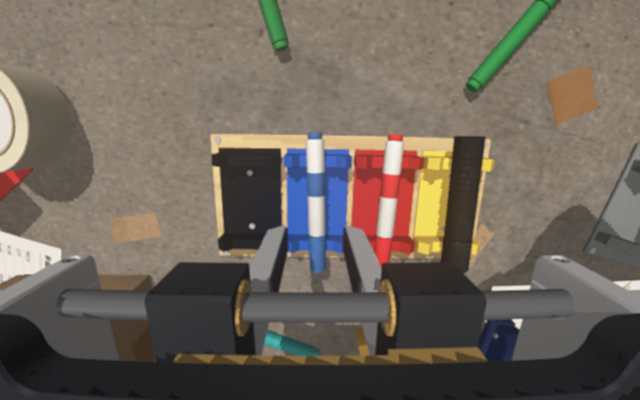

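The black rest is empty, and blue is centred between the fingers (column 316, rows 132–270). Continuing with blue.

servo_tool --pt "40 0 0 0.04 0 0 -0.022" --pt "40 0 0 0.04 0 0 0" --pt "40 0 0 0.02 0 0 0" --pt "40 0 0 0.01 0 0 0" --pt "40 0 0 0 0 0 0" --pt "0 0 0 0 0 0 0" --pt "0 0 0 0 0 0 0" --pt "0 0 0 0 0 0 0"

```text
time_s: 12.45
ee_pos: [0.5455, -0.2766, 0.0177]
eef_rot: [-3.141, 0.001, -2.989]
force: [-1.1, 0.3, 3.6]
grip_width: 0.0168
grip_force: 25.0
```

servo_tool --pt "0 0 0 -0.03 0 0 0" --pt "0 0 0 -0.05 0 0 0" --pt "0 0 0 -0.03 0 0 0" --pt "0 -0.0074 0.059 0 0 0 0" --pt "0 -0.0074 0.059 0 0 0 0" --pt "0 -0.0074 0.059 0 0 0 0" --pt "0 -0.0074 0.059 0 0 0 0" --pt "0 -0.0074 0.059 0 0 0 0"

```text
time_s: 13.45
ee_pos: [0.5367, 0.0226, 0.1273]
eef_rot: [-3.141, 0.001, -2.99]
force: [0.5, 0.8, -0.1]
grip_width: 0.0169
grip_force: 25.0
```

servo_tool --pt "0 -0.0074 0.059 0 0 0 0" --pt "0 -0.0074 0.059 0 0 0 0" --pt "0 -0.0074 0.059 0 0 0 0" --pt "0 -0.0074 0.059 0 0 0 0.14" --pt "0 0 0 0 0 0 0.158" --pt "0 0 0 0 0 0 0" --pt "0 0 0 0 0 0 0" --pt "0 0 0 0 0 0 0"

```text
time_s: 14.45
ee_pos: [0.5307, 0.2579, 0.1271]
eef_rot: [3.142, 0.0, 2.997]
force: [0.7, 0.6, -1.0]
grip_width: 0.0173
grip_force: 25.0
```

```bash
python3 go.py .5302 .2595 .0175 -.146
```

```text
t 14.45 pose [0.5307 0.2579 0.1271] [3.1415e+00 2.0000e-04 2.9968e+00] q6 -1.036
tool shift [0.0007 0.0015 0.1096] turn 0.0012
```

servo_tool --pt "0 0.0005 0.0015 0.03 0 0 0.001" --pt "0 0 0 0.035 0 0 0" --pt "0 0 0 0.025 0 0 0" --pt "0 0 0 0.012 0 0 0" --pt "0 0 0 0.007 0 0 0" --pt "0 0 0 0 0 0 0" --pt "0 0 0 0 0 0 0" --pt "0 0 0 0 0 0 0"

```text
time_s: 15.45
ee_pos: [0.5304, 0.2602, 0.0184]
eef_rot: [3.141, 0.001, 2.995]
force: [0.7, 0.0, -0.4]
grip_width: 0.0171
grip_force: 25.0
```

```bash
python3 go.py .5302 .2595 .0175 -.146
```

```text
t 15.45 pose [0.5304 0.2602 0.0184] [3.1412e+00 6.0000e-04 2.9949e+00] q6 -1.03
tool shift [ 0.0001 -0.0007  0.0009] turn -0.0007
```

servo_tool --pt "0 0 -0.0005 0.001 0 0 0" --pt "0 0 0 0 0 0 0" --pt "40 0 0 0 0 0 0" --pt "40 0 0 0 0 0 0" --pt "40 0 0 0 0 0 0" --pt "40 0 0 -0.03 0 0 0" --pt "40 0 0 -0.05 0 0 0" --pt "40 0 0 -0.03 0 0 0"

```text
time_s: 16.45
ee_pos: [0.5305, 0.2598, 0.1293]
eef_rot: [3.141, 0.002, 2.995]
force: [-0.1, 0.5, -0.5]
grip_width: 0.0377
grip_force: 0.0
```

servo_tool --pt "40 -0.0093 -0.0573 0 0 0 0" --pt "40 -0.0093 -0.0573 0 0 0 0" --pt "40 -0.0093 -0.0573 0 0 0 0" --pt "40 -0.0093 -0.0573 0 0 0 0" --pt "40 -0.0093 -0.0573 0 0 0 0" --pt "40 -0.0093 -0.0573 0 0 0 0" --pt "40 -0.0093 -0.0573 0 0 0 0" --pt "40 -0.0093 -0.0573 0 0 0 -0.11"

```text
time_s: 17.45
ee_pos: [0.5364, -0.2066, 0.127]
eef_rot: [-3.142, 0.0, 3.107]
force: [0.8, 0.6, 0.4]
grip_width: 0.0373
grip_force: 0.0
```

servo_tool --pt "40 0 0 0 0 0 -0.121" --pt "40 0 0 0 0 0 0" --pt "40 0 0 0 0 0 0" --pt "40 0 0 0 0 0 0" --pt "40 0 0 0 0 0 0" --pt "40 0 0 0 0 0 0" --pt "40 0 0 0 0 0 0" --pt "40 0 0 0 0 0 0"

```text
time_s: 18.45
ee_pos: [0.5367, -0.2047, 0.127]
eef_rot: [-3.142, -0.0, -3.057]
force: [-0.4, 0.3, -0.0]
grip_width: 0.0371
grip_force: 0.0
```

```bash
python3 see.py w7 .5375 -.205 .0385 .048; python3 go.py .5375 -.205 .0175 .085
```

```text
2280 ((537.3710327148438, -204.8714141845703), (141.209716796875, 16.585676193237305), 4.512333869934082)
t 18.5 pose [ 0.5367 -0.2047  0.1269] [-3.1416 -0.     -3.0575] q6 -2.083
tool shift [-0.0008 -0.0003  0.1094] turn -0.0009
```

View pics/w7.png

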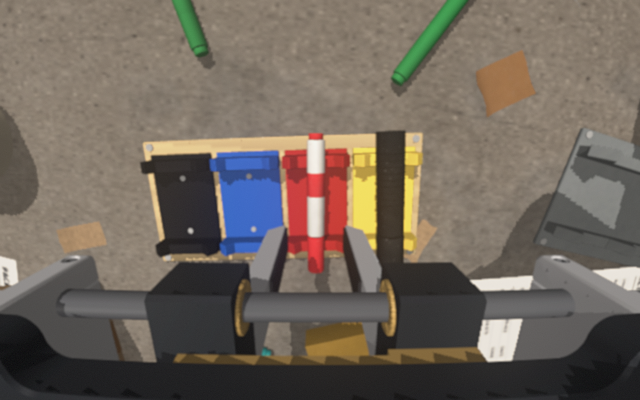

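Red is centred (column 316). The black and blue rests are empty.

servo_tool --pt "40 -0.0005 0 0.04 0 0 0.005" --pt "40 0 0 0.04 0 0 0" --pt "40 0 0 0.02 0 0 0" --pt "40 0 0 0.01 0 0 0" --pt "40 0 0 0 0 0 0" --pt "0 0 0 0 0 0 0" --pt "0 0 0 0 0 0 0" --pt "0 0 0 0 0 0 0"

```text
time_s: 19.5
ee_pos: [0.5375, -0.2048, 0.0177]
eef_rot: [-3.141, 0.001, -3.062]
force: [-0.7, 0.1, 4.5]
grip_width: 0.0167
grip_force: 25.0
```

servo_tool --pt "0 0 0 -0.03 0 0 0" --pt "0 0 0 -0.05 0 0 0" --pt "0 0 0 -0.03 0 0 0" --pt "0 -0.002 0.056 0 0 0 0" --pt "0 -0.002 0.056 0 0 0 0" --pt "0 -0.002 0.056 0 0 0 0" --pt "0 -0.002 0.056 0 0 0 0" --pt "0 -0.002 0.056 0 0 0 0"

```text
time_s: 20.5
ee_pos: [0.5247, 0.077, 0.1273]
eef_rot: [-3.142, 0.001, -3.062]
force: [0.3, 0.3, 0.3]
grip_width: 0.0168
grip_force: 25.0
```

servo_tool --pt "0 -0.002 0.056 0 0 0 0" --pt "0 -0.002 0.056 0 0 0 0.11" --pt "0 0 0 0 0 0 0.115" --pt "0 0 0 0 0 0 0" --pt "0 0 0 0 0 0 0" --pt "0 0 0 0 0 0 0" --pt "0 0 0 0 0 0 0" --pt "0 0 0 0 0 0 0"

```text
time_s: 21.5
ee_pos: [0.5202, 0.187, 0.127]
eef_rot: [3.142, 0.0, 2.996]
force: [-0.5, -0.4, 0.1]
grip_width: 0.017
grip_force: 25.0
```

```bash
python3 go.py .5198 .1884 .0175 -.146
```

```text
t 21.5 pose [0.5202 0.187  0.127 ] [3.1416 0.     2.9958] q6 -1.146
tool shift [0.0006 0.0013 0.1095] turn 0.0002
```

servo_tool --pt "0 0.0005 0.0013 0.03 0 0 0" --pt "0 0 0 0.035 0 0 0" --pt "0 0 0 0.025 0 0 0" --pt "0 0 0 0.012 0 0 0" --pt "0 0 0 0.007 0 0 0" --pt "0 0 0 0 0 0 0" --pt "0 0 0 0 0 0 0" --pt "0 0 0 0 0 0 0"

```text
time_s: 22.5
ee_pos: [0.52, 0.1886, 0.0184]
eef_rot: [3.141, 0.001, 2.996]
force: [-0.1, 0.3, -0.4]
grip_width: 0.0171
grip_force: 25.0
```

servo_tool --pt "0 0 -0.0005 0.001 0 0 0" --pt "0 0 0 0 0 0 0" --pt "40 0 0 0 0 0 0" --pt "40 0 0 0 0 0 0" --pt "40 0 0 0 0 0 0" --pt "40 0 0 -0.03 0 0 0" --pt "40 0 0 -0.05 0 0 0" --pt "40 0 0 -0.03 0 0 0"

```text
time_s: 23.5
ee_pos: [0.5201, 0.1882, 0.1292]
eef_rot: [3.141, 0.002, 2.996]
force: [-0.4, 0.2, 0.7]
grip_width: 0.0377
grip_force: 0.0
```

servo_tool --pt "50 -0.0089 -0.0526 0 0 0 0" --pt "50 -0.0089 -0.0526 0 0 0 0" --pt "50 -0.0089 -0.0526 0 0 0 0" --pt "50 -0.0089 -0.0526 0 0 0 0" --pt "50 -0.0089 -0.0526 0 0 0 0" --pt "50 -0.0089 -0.0526 0 0 0 -0.13" --pt "50 0 0 0 0 0 -0.131" --pt "50 0 0 0 0 0 0"

```text
time_s: 24.5
ee_pos: [0.5266, -0.1323, 0.1268]
eef_rot: [3.141, -0.0, -3.028]
force: [0.2, 1.1, 0.5]
grip_width: 0.0471
grip_force: 0.0
```

servo_tool --pt "50 0 0 0 0 0 0" --pt "50 0 0 0 0 0 0" --pt "50 0 0 0 0 0 0" --pt "50 0 0 0 0 0 0" --pt "50 0 0 0 0 0 0" --pt "50 0 0 0 0 0 0" --pt "50 0 0 0 0 0 0" --pt "50 0 0 0 0 0 0"

```text
time_s: 25.5
ee_pos: [0.5267, -0.132, 0.1269]
eef_rot: [-3.142, -0.0, -3.026]
force: [0.5, 0.4, 0.3]
grip_width: 0.0469
grip_force: 0.0
```

```bash
python3 see.py w8 .5265 -.1315 .0385 .062; python3 go.py .5265 -.1315 .023 .115
```

```text
3821 ((525.7259521484375, -133.27052307128906), (135.2982635498047, 27.674283981323242), 8.152831077575684)
t 25.55 pose [ 0.5267 -0.132   0.1269] [-3.1416 -0.     -3.0264] q6 -1.999
tool shift [1.000e-04 5.000e-04 1.039e-01] turn 0.0002
```

View pics/w8.png

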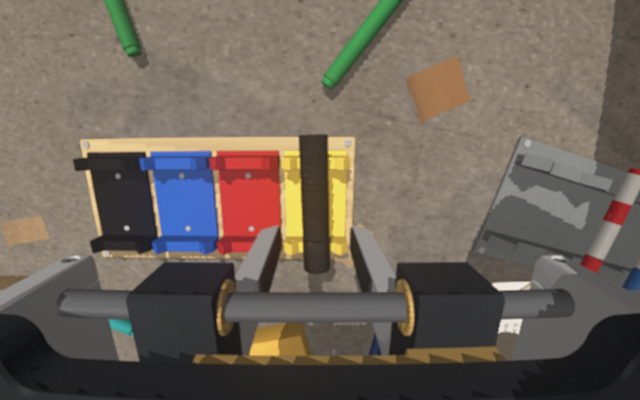

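Torch is centred (column 315, rows 135–272), turned about 0.03 rad from the tool, so I'll correct for that. Last pick.

servo_tool --pt "50 0.001 -0.001 0.035 0 0 -0.027" --pt "50 0 0 0.04 0 0 0" --pt "50 0 0 0.02 0 0 0" --pt "50 0 0 0.009 0 0 0" --pt "50 0 0 0 0 0 0" --pt "0 0 0 0 0 0 0" --pt "0 0 0 0 0 0 0" --pt "0 0 0 0 0 0 0" --force 30

```text
time_s: 26.55
ee_pos: [0.5262, -0.1331, 0.0236]
eef_rot: [-3.141, 0.001, -2.999]
force: [-0.2, 0.1, 2.6]
grip_width: 0.026
grip_force: 30.0
```

servo_tool --pt "0 0 0 -0.03 0 0 0" --pt "0 0 0 -0.05 0 0 0" --pt "0 0 0 -0.03 0 0 0" --pt "0 -0.004 0.05 0 0 0 0" --pt "0 -0.004 0.05 0 0 0 0" --pt "0 -0.004 0.05 0 0 0 0" --pt "0 -0.004 0.05 0 0 0 0" --pt "0 -0.004 0.05 0 0 0 0.14"

```text
time_s: 27.55
ee_pos: [0.5099, 0.1188, 0.1332]
eef_rot: [3.142, 0.0, 3.141]
force: [0.9, 0.1, -0.3]
grip_width: 0.0261
grip_force: 30.0
```

servo_tool --pt "0 0 0 0 0 0 0.148" --pt "0 0 0 0 0 0 0" --pt "0 0 0 0 0 0 0" --pt "0 0 0 0 0 0 0" --pt "0 0 0 0 0 0 0" --pt "0 0 0 0 0 0 0" --pt "0 0 0 0 0 0 0" --pt "0 0 0 0 0 0 0"

```text
time_s: 28.55
ee_pos: [0.5102, 0.1173, 0.1329]
eef_rot: [-3.142, 0.0, 2.996]
force: [0.2, 0.3, -2.2]
grip_width: 0.0263
grip_force: 30.0
```

```bash
python3 go.py .5093 .1171 .0235 -.146
```

```text
t 28.55 pose [0.5102 0.1173 0.1329] [-3.1416  0.      2.9959] q6 -1.269
tool shift [ 0.0009 -0.0003  0.1094] turn 0.0003
```

servo_tool --pt "0 0.0005 0 0.03 0 0 0" --pt "0 0 0 0.035 0 0 0" --pt "0 0 0 0.025 0 0 0" --pt "0 0 0 0.012 0 0 0" --pt "0 0 0 0.007 0 0 0" --pt "0 0 0 0 0 0 0" --pt "0 0 0 0 0 0 0" --pt "0 0 0 0 0 0 0"

```text
time_s: 29.55
ee_pos: [0.51, 0.1174, 0.0245]
eef_rot: [3.141, 0.001, 2.996]
force: [-0.2, -0.3, -0.3]
grip_width: 0.0263
grip_force: 30.0
```

servo_tool --pt "0 0 0 0.0005 0 0 0" --pt "0 0 0 0 0 0 0" --pt "48 0 0 0 0 0 0" --pt "48 0 0 0 0 0 0" --pt "48 0 0 0 0 0 0" --pt "48 0 0 -0.03 0 0 0" --pt "48 0 0 -0.05 0 0 0" --pt "48 0 0 -0.03 0 0 0"

```text
time_s: 30.55
ee_pos: [0.5101, 0.1174, 0.1357]
eef_rot: [3.141, 0.002, 2.996]
force: [-0.2, -0.7, 0.2]
grip_width: 0.045
grip_force: 0.0
```

servo_tool --pt "48 0 0 -0.05 0 0 0" --pt "100 0.02 0.025 -0.05 0 0 0" --pt "100 0.02 0.025 -0.05 0 0 0" --pt "100 0.02 0.025 -0.05 0 0 0" --pt "100 0.02 0.025 0 0 0 0" --pt "100 0 0 0 0 0 0" --pt "100 0 0 0 0 0 0" --pt "100 0 0 0 0 0 0"

```text
time_s: 31.55
ee_pos: [0.4454, 0.2272, 0.333]
eef_rot: [-3.141, -0.001, 2.995]
force: [0.0, 0.3, -0.1]
grip_width: 0.0941
grip_force: 0.0
```

```bash
python3 - <<'E'
from fit import *
c=snap('wrist','w9'); cv2.imwrite('pics/w9c.png',cv2.resize(cv2.imread('pics/w9.png')[100:290,150:470],None,fx=2.4,fy=2.4))
v,u=np.mgrid[0:400,0:640]; W=world(c,np.c_[u.ravel(),v.ravel()])
O=np.array([.525,.224]);a=-.145; d=W[:,:2]-O
X=d[:,0]*np.cos(a)+d[:,1]*np.sin(a);Y=-d[:,0]*np.sin(a)+d[:,1]*np.cos(a)
for n,k in zip(('black','blue','red','torch'),(.108,.036,-.036,-.108)):
    hi=.062 if n=='torch' else .049
    m=(abs(X)<.09)&(abs(Y-k)<.022)&(W[:,2]>.036)&(W[:,2]<hi)&(abs(abs(X)-.045)>(.009 if n!='torch' else -1) )
    print(n,m.sum(),cv2.minAreaRect((np.c_[X,Y-k][m]*1e3).astype(np.float32)),np.percentile(W[m,2],95))
o=ctrl.get_obs(); print(o['time_s'],o['ee_pos'])
E
```

```text
black 545 ((0.4079132080078125, -2.5815582275390625), (141.0549774169922, 17.224000930786133), 0.33402758836746216) 0.04567358441897038
blue 512 ((0.434783935546875, -0.9553804397583008), (16.979053497314453, 140.71371459960938), 89.3188705444336) 0.04579832193743118
red 541 ((0.8954010009765625, -1.014913558959961), (141.60862731933594, 17.014965057373047), 0.1836404949426651) 0.04587468472924361
torch 1194 ((0.6076583862304688, -0.3836326599121094), (27.481346130371094, 135.402587890625), 89.74020385742188) 0.05576687704340732
31.6 [0.4454 0.2272 0.3331]
```

View pics/w9c.png

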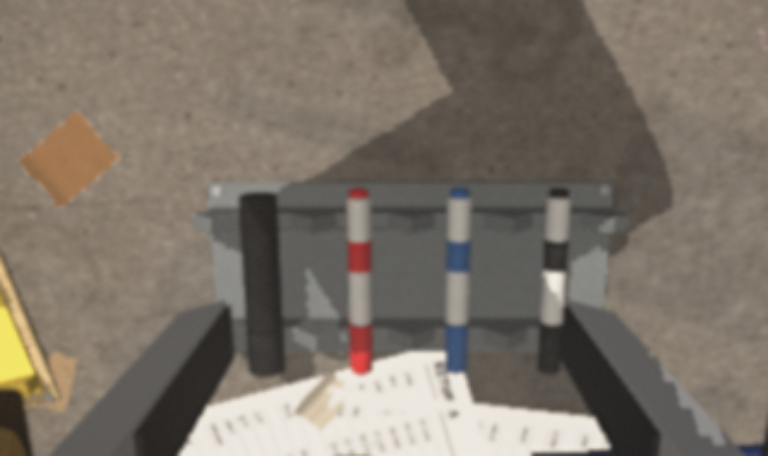

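All four lie flat in their slots: torch, red, blue, black at crop columns 262, 360, 458 and 553 (torch at the right end seen from the robot). They are within 1 mm lengthwise and 2.6 mm crosswise of the slot centres. Handing in.

```bash
python3 -c "
from station import ctrl
print(ctrl.hand_in())"
```

```text
the job is handed in; nothing more can be done
None
```

The job is handed in: the grey rack holds, from left to right, the black marker, blue marker, red marker and torch, each lying across both bars within about 3 mm of its slot centre, after about 32 s of the 102 s allowed.

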